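Fetch a spanner from under a low shelf with a flat scoop

ROBOT

A 6-joint arm with a two-finger parallel gripper is mounted at the origin on a cart in front of the work surface, level with it; the furniture and walls round the work are solid. World frame = base frame: x ahead of the robot, y to its left, z up, the work surface at z = 0. Lengths are in m, angles in rad, forces in N, time in s.
With the tool pointing down it reaches from about 0.275 to 0.725 m from the base axis. Payload 15.9 kg.
Tool frame: the origin (TCP) lies on the centre line of the jaws, within the pads' length; the fingertips stand env.finger_overhang ahead of it and the grasp point (between the pads) lies 3 mm ahead of it (env.finger_overhang is the distance from the TCP to the fingertips, in m); z points along the fingers, y is the line along which they close (so a half turn about z gives the same grasp; the last joint's range is limited). The gripper opens to 85 mm and grips with 20 to 120 N. Pads are 22 mm wide; open, the fingers measure 114 mm over their backs; the gripper's body (76 mm by 85 mm) begins 54 mm behind the grasp point. The pads swing forward as they close: fully open they stand 13 mm farther back than shut.
Start: joints at [1.117, 0.213, -0.034, 1.323, 0, 1.571], TCP at [0.219, 0.449, 0.253] pointing down, gripper open.
Joint ranges: [-2.98, 2.98], [-0.74, 1.72], [-1.14, 1.35], [-2.1, 2.04], [-1.57, 1.44], [-3.14, 3.14]. Speed limits (rad/s): [1.89, 1.89, 2.39, 2.57, 3.14, 3.14].

INTERFACE

Orientations are given as a unit quaternion [w, x, y, z].
In Python, from station import env gives the robot as it stands. Calls block until the motion is done:
- env.reach(position, orientation): joint-space move of the TCP to a pose.
- env.movel(position, attitude=None, speed=0.15, f_stop=None): straight line of the TCP; attitude=None keeps the orientation; speed is the mean speed in m/s. With f_stop (N) it stops when the force on the tool has changed by that much, and returns True; else False.
- env.move_j(angles): joint-space move.
- env.grip(opening, f_grip=None): finger opening in m; f_grip is the grip in N (None keeps the last); returns when the fingers have stopped.
- env.wait(seconds).
- env.solve_ik(position, orientation): joint angles nearest the present ones, or None.
- env.get_state(): the state.
- env.capture(name): name is "scene" or "top" or "wrist"; returns a dict with "color" (480x640x3 uint8, red, green, blue), "fx", "fy", "cx", "cy" (pixels), "rvec" (rotation vector, rad) and "tvec" (3), from world to camera coordinates, as OpenCV has them; the wrist camera has in their place "hand_eye" (4x4, takes a point from camera to tool coordinates, whose origin is the TCP and whose axes are the flange's). Camera axes: x right, y down, z forward; pixel columns grow to the right and rows downward; lengths in m; the calibration is good to about 2 mm. A picture is of the moment at which its call begins: read the wrist's pose just before it. There is no depth.
A pose or a line that the arm cannot do raises env.MotionError and nothing moves.
- env.finish_job(): hands the job in; it is judged then, once.
The state is a dict: "time_s": time; "joint_pos": joint angles; "joint_velocities": joint speeds; "joint_efforts": joint torques, N m; "position": TCP position; "tcp_rot": TCP orientation; "wrist_force": force on the tool from outside, world axes, zero at the start; "moment": the same for the moment, N m; "grip_width": finger opening in m; "finger_force": force on a finger pad.
Only numpy, scipy, OpenCV 4.12 (cv2) and the standard library are available. Lean on these libraries where they do the work, as an engineer would, in place of code of your own. Each camera call takes 0.05 s, during which the arm holds its last target. There are 200 camera calls.

TASK

The spanner has ended up on the bearers under the low shelf, where a hand cannot follow. Slide the flat scoop under it, bring it out on the scoop and set the loaded scoop down flat on the open table, letting go of it. Then take the spanner off the scoop and lay it flat in the blue tool tray, leaving the scoop lying flat on the table clear of the shelf and the other things where they are.

Things in the scene. Friction and masses are not known exactly. Their poses are not given: they have to be found in the camera images.
- low_shelf: Fixed plywood shelf, 125 deep (x), 226 wide (y), 105 mm high, open to the robot. Origin: on the table under the middle of the front lip; x points inwards, y along the lip. Opening under the lip 83 mm high; sides 8 mm thick; back panel from x = 119. Two bearers, 12 wide, 22 mm high, lie along x (6 to 123 mm), centred at y = +58 and -58 mm: 104 mm clear between them.
- scoop: Loose flat scoop, 250 mm long, 0.16 kg. Origin: underside, mid-length; x from orange handle to aluminium pan. Pan x = 25 to 125, 76 wide, floor 3 mm thick; side rims 4 wide, top z = 9, x = 25 to 117; back wall 27 high at x = 25. Handle x = -125 to 5, 24 wide, z = 20 to 38 mm; black heel 34 wide under its end, x = -122 to -108; neck 30 wide to the pan.
- scoop_grip (a point): Point in the middle of the scoop's handle, 29 mm above the scoop's underside, 135 mm behind the pan's middle; grip across the handle (24 mm wide) here. Axes as the scoop's.
- scoop_pan (a point): Middle of the scoop's pan at the height of the rim tops, 9 mm above the scoop's underside. Axes as the scoop's.
- spanner: Loose grey spanner, 164 long (y), 29 wide, 10 mm thick, 0.14 kg. Starts across the two bearers, underside 22 mm above the table. Origin: middle of the underside; y to the ring end. Shank y = -50 to 55, 14 wide, z = 2 to 8 mm; balance point within 10 mm of the origin. On the scoop it lies across the two rims.
- tool_tray: Fixed open blue tray, 208 (x) x 108 (y) x 24 mm high; walls and floor 4 mm thick. Origin: centre of its underside, x along its length.
- filler_tub: Loose bystander: round tub with brown lid, diameter 67, height 53 mm. Origin at the centre of its underside.
- bit_rail: Loose bystander: green bit holder strip, 20x105x35 mm. Origin at the centre of its underside.
- screw_box: Loose bystander: small brown carton, 51x63x41 mm, standing on top of the shelf. Origin at the centre of its underside.

How it is judged:
By the outcome, as a careful person would: the job done as asked, in the order asked, and still so for the second after the job is handed in, with the robot touching nothing.
It also fails if it takes over 72 s, if anything falls off the work surface, if the arm or the gripper's body presses on something with over 40 N, if the wrist force passes 120 N, or if a joint passes its speed limit or range.

## Working session

There is one attempt and no reset: what is moved stays moved. The work goes in short steps, each a Python script; the robot and the scene stay as the last script left them, time stands still between calls to the robot, and variables do not carry over. Pictures are saved under pics/ and viewed, at most 13 in all, crops included, and the job is handed in when it is done.

```bash
mkdir -p pics; ls; python3 - <<'E'
from station import env
import cv2,numpy as np
s=env.get_state();print(s, env.finger_overhang)
for n in("scene","top"):
    c=env.capture(n);cv2.imwrite(f"pics/{n}0.png",c["color"][...,::-1])
    np.savez(f"pics/{n}0.npz",**c)
    R=cv2.Rodrigues(np.array(c["rvec"],float))[0];print(n,c["fx"],c["cx"],c["cy"],-R.T@np.ravel(c["tvec"]),R[2])
E
```

```text
pics
{'time_s': 0.0, 'joint_pos': array([ 1.11698775e+00,  2.13350209e-01, -3.50755933e-02,  1.32349471e+00,
        2.43649294e-05,  1.57080546e+00]), 'joint_velocities': array([ 0.00138668, -0.00045191, -0.00025735,  0.00067418, -0.00134073,
       -0.00044649]), 'joint_efforts': array([-6.73748400e-04, -6.86147332e+01,  4.87122953e+01,  1.70926511e-02,
        1.37971774e-04,  1.93142961e-05]), 'position': array([0.21904815, 0.44910539, 0.25281257]), 'tcp_rot': array([-1.38317556e-04,  2.24966666e-01,  9.74366298e-01, -5.44945808e-04]), 'wrist_force': array([-0.74260726,  0.06296404, -0.42669587]), 'moment': array([ 0.02161817, -0.01919196, -0.00376788]), 'finger_force': 0.0, 'grip_width': 0.0856872848977521} 0.022
scene 615.0943042938783 319.95291197042087 232.21678736925645 [-0.44994468 -0.48609692  0.93931082] [ 0.70636867  0.35314073 -0.61346143]
top 571.3885851911479 319.0707292606007 232.43073502941343 [ 0.27877981 -0.01144631  1.30413449] [ 0.22811795  0.007144   -0.97360729]
```

View pics/scene0.png

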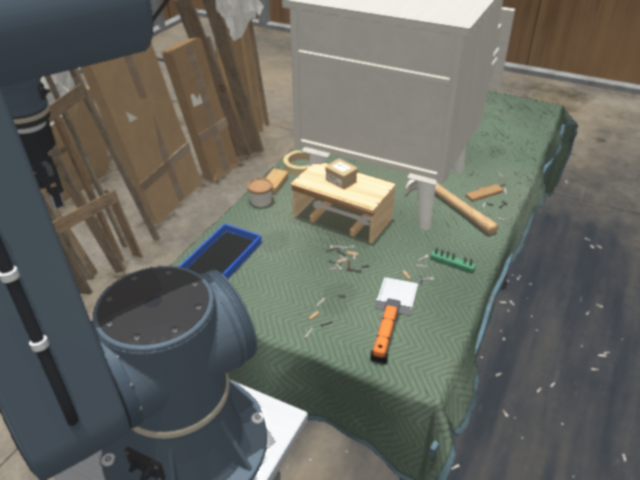

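View pics/top0.png

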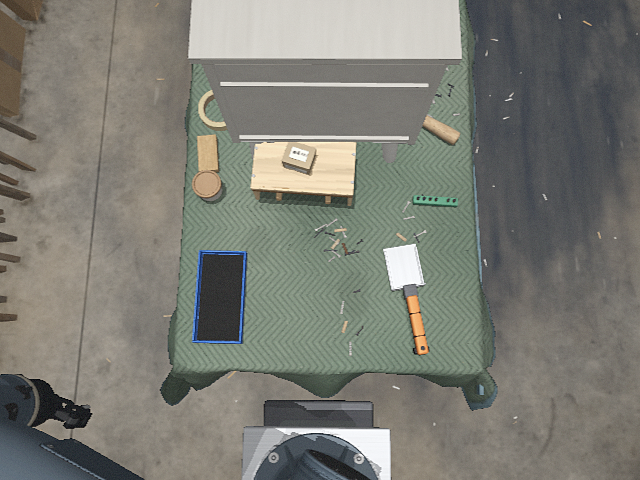

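The scene view shows the shelf under the cabinet front (scene px ~345,200; top px ~303,170). The top view has the scoop at (408,300), the tray at (220,297), the rail at (436,201) and the tub at (207,185). Next I'll measure these.

```bash
cat > h.py <<'E'
import numpy as np,cv2
from scipy.spatial.transform import Rotation as Rn
def cam(c):
    K=np.array([[c["fx"],0,c["cx"]],[0,c["fy"],c["cy"]],[0,0,1]],float)
    if "T" in c: T=c["T"]; return K,T[:3,:3],T[:3,3]
    R=cv2.Rodrigues(np.array(c["rvec"],float))[0]; return K,R.T,-R.T@np.ravel(c["tvec"])
def onz(c,px,z):
    K,R,o=cam(c); px=np.atleast_2d(px).astype(float)
    d=(R@np.linalg.inv(K)@np.c_[px,np.ones(len(px))].T).T
    return o+d*((z-o[2])/d[:,2])[:,None]
def proj(c,P):
    K,R,o=cam(c); q=(K@R.T@(np.atleast_2d(P)-o).T).T; return q[:,:2]/q[:,2:]
def blob(img,lo,hi,roi=None):
    hsv=cv2.cvtColor(img,cv2.COLOR_RGB2HSV); m=cv2.inRange(hsv,np.array(lo),np.array(hi))
    if roi: k=np.zeros_like(m); k[roi[1]:roi[3],roi[0]:roi[2]]=255; m&=k
    cs=cv2.findContours(m,cv2.RETR_EXTERNAL,cv2.CHAIN_APPROX_NONE)[0]
    return max(cs,key=cv2.contourArea)[:,0,:]
def rect(P):
    r=cv2.minAreaRect((P[:,:2]*1000).astype(np.float32)); return r, cv2.boxPoints(r).round(1)
def wristcap(env,name=None):
    s=env.get_state(); c=env.capture("wrist"); w=s["tcp_rot"]
    T=np.eye(4);T[:3,:3]=Rn.from_quat(np.roll(w,-1)).as_matrix();T[:3,3]=s["position"]
    c["T"]=T@np.array(c["hand_eye"])
    if name: cv2.imwrite(f"pics/{name}.png",c["color"][...,::-1]); np.savez(f"pics/{name}.npz",**c)
    return c
def down(yaw):
    "tool pointing down, tool y at world angle yaw"
    y=np.array([np.cos(yaw),np.sin(yaw),0]);z=np.array([0,0,-1.]);x=np.cross(y,z)
    return np.roll(Rn.from_matrix(np.c_[x,y,z]).as_quat(),1)
E
python3 - <<'E'
from h import *
c=dict(np.load("pics/top0.npz"));im=c["color"]
for n,lo,hi,roi,z in[("tray",(105,150,60),(130,255,255),(170,230,270,360),.024),("handle",(5,150,120),(18,255,255),(390,270,440,360),.038),
  ("pan",(0,0,170),(179,40,255),(370,235,435,295),.006),("shelf",(12,40,150),(30,140,255),(240,138,362,200),.105),("rail",(60,120,60),(90,255,255),(400,185,470,215),.035)]:
    b=blob(im,lo,hi,roi); r,box=rect(onz(c,b,z)); print(n,len(b),np.round(r[0],1),np.round(r[1],1),round(r[2],1),box.tolist())
print(onz(c,[[250,188],[355,196]],.105),onz(c,[[240,139],[408,138]],.105), onz(c,[207,185],.053))
E
python3 - <<'E'
import cv2
im=cv2.imread('pics/top0.png')[125:215,235:375];a=cv2.resize(im,None,fx=4,fy=4,interpolation=cv2.INTER_CUBIC)
im=cv2.imread('pics/scene0.png')[150:250,275:415];b=cv2.resize(im,(560,400))[:240]
b=cv2.resize(im,None,fx=4,fy=4,interpolation=cv2.INTER_CUBIC)[:,:]
import numpy as np
o=np.vstack([cv2.resize(a,(420,270)),cv2.resize(b,(420,300))]);cv2.imwrite('pics/crop1.png',o)
E
```

```text
tray 280 [431.  219.5] [109.2 207.8] 89.1 [[326.29998779296875, 166.5], [534.0999755859375, 163.3000030517578], [535.7999877929688, 272.5], [328.0, 275.70001220703125]]
handle 62 [ 326.2 -226.1] [37.8 24.6] 11.5 [[305.29998779296875, -217.89999389648438], [310.20001220703125, -241.89999389648438], [347.20001220703125, -234.39999389648438], [342.29998779296875, -210.3000030517578]]
pan 147 [ 505.  -197.3] [97.8 79.1] 10.9 [[449.6000061035156, -167.6999969482422], [464.5, -245.3000030517578], [560.5, -226.89999389648438], [545.5999755859375, -149.1999969482422]]
shelf 318 [713.2  33.7] [227.2 124. ] 86.5 [[644.2999877929688, -75.80000305175781], [768.0999755859375, -83.5], [782.0999755859375, 143.3000030517578], [658.4000244140625, 151.0]]
rail 1 [ 641.2 -314.6] [0. 0.] 0.0 [[641.2000122070312, -314.6000061035156], [641.2000122070312, -314.6000061035156], [641.2000122070312, -314.6000061035156], [641.2000122070312, -314.6000061035156]]
[[ 0.65876496  0.15002789  0.105     ]
 [ 0.64222207 -0.0804795   0.105     ]] [[ 0.77355045  0.1767162   0.105     ]
 [ 0.77864107 -0.19986489  0.105     ]] [[0.68169057 0.25608915 0.053     ]]
```

View pics/crop1.png

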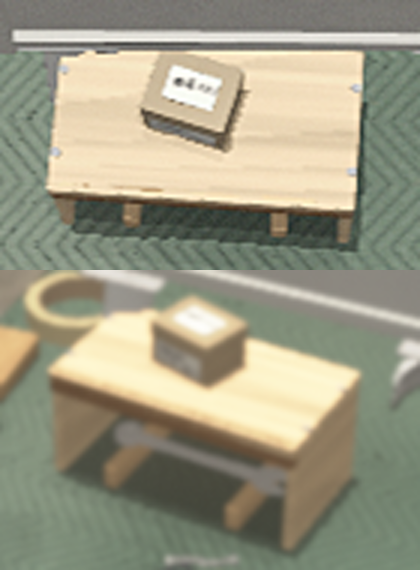

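The crop shows the spanner across both bearers: ring end at scene px ≈(317.7,204.3), open end ≈(365.7,221). Next I'll ray-cast it, then move above the scoop for a closer look.

```bash
python3 - <<'E'
from h import *
from station import env
c=dict(np.load("pics/scene0.npz"))
P=onz(c,[[317.7,204.3],[365.7,221],[325,206],[358.3,216.7]],.028);print(P.round(3))
O=np.array([.6514,.0376]);a=np.arctan2(-7.7,123.8);R=np.array([[np.cos(a),-np.sin(a)],[np.sin(a),np.cos(a)]])
print("shelf frame",((P[:,:2]-O)@R).round(3),"len",np.linalg.norm(P[0]-P[1]))
t=dict(np.load("pics/top0.npz"));print("table edge",onz(t,[[420,374],[330,390]],0).round(3))
yaw=np.radians(10.5)
for k in(np.pi/2,-np.pi/2):
    q=env.solve_ik([.372,-.222,.2],down(yaw+k));print(k,q)
env.reach([.372,-.222,.22],down(yaw+np.pi/2)); s=env.get_state();print(s["time_s"],s["joint_pos"].round(2))
c=wristcap(env,"w1");print(c["hand_eye"])
E
```

```text
[[ 0.701  0.096  0.028]
 [ 0.69  -0.043  0.028]
 [ 0.703  0.076  0.028]
 [ 0.698 -0.019  0.028]]
shelf frame [[ 0.046  0.061]
 [ 0.043 -0.078]
 [ 0.049  0.041]
 [ 0.05  -0.054]] len 0.13894308445833337
table edge [[ 0.264 -0.228  0.   ]
 [ 0.228 -0.029  0.   ]]
1.5707963267948966 [-0.53804421  0.09450947 -0.31077491  1.16551195  0.         -0.72130378]
-1.5707963267948966 [-0.53804421  0.09450947 -0.31077491  1.16551195  0.          2.42028887]
2.55 [-0.54  0.09 -0.27  1.22  0.   -0.72]
[[ 4.19125395e-04 -9.48713925e-01 -3.16135592e-01  8.08536897e-02]
 [ 9.99999815e-01  2.58587051e-04  5.49764677e-04 -4.35422319e-04]
 [-4.39820834e-04 -3.16135764e-01  9.48713858e-01 -1.20565781e-01]
 [ 0.00000000e+00  0.00000000e+00  0.00000000e+00  1.00000000e+00]]
```

View pics/w1.png

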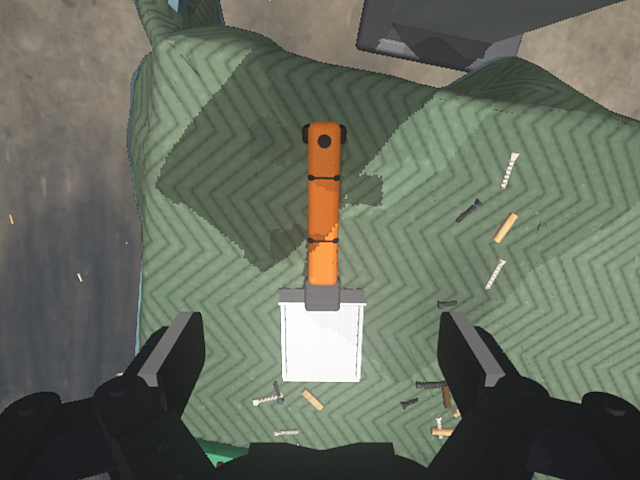

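The wrist view shows the handle from (324,123) to (323,285) and the pan at (281–366, 300–382). I'll measure the axis from these and then grip.

```bash
python3 - <<'E'
from h import *
from station import env
c=dict(np.load("pics/w1.npz"));im=c["color"]
b=np.vstack([x[:,0] for x in cv2.findContours(cv2.inRange(cv2.cvtColor(im,cv2.COLOR_RGB2HSV),(3,120,80),(20,255,255))[110:290,295:355],0,1)[0] if cv2.contourArea(x)>200])+[295,110]
r,box=rect(onz(c,b,.038));print("handle",r,box.tolist())
p=blob(im,(0,0,170),(179,40,255),(260,295,380,390));r2,box2=rect(onz(c,p,.006));print("pan",r2,box2.tolist())
# axis from handle's and pan's middles; handle orange spans -125..5 -> middle -60 = grip
h=np.array(r[0])/1e3;pc=np.array(r2[0])/1e3
yaw=np.arctan2(*(pc-h)[::-1]);print("grip",h,"yaw",np.degrees(yaw),"dist",np.linalg.norm(pc-h))
np.save("pics/scoop.npy",[*h,yaw])
E
```

```text
handle ((371.119140625, -220.21083068847656), (127.7679214477539, 23.393569946289062), 9.98289966583252) [[306.20001220703125, -219.8000030517578], [310.20001220703125, -242.8000030517578], [436.1000061035156, -220.6999969482422], [432.0, -197.60000610351562]]
pan ((509.3650817871094, -195.24151611328125), (86.70246124267578, 80.79447174072266), 10.53209114074707) [[459.3999938964844, -163.39999389648438], [474.1000061035156, -242.89999389648438], [559.4000244140625, -227.0], [544.5999755859375, -147.60000610351562]]
grip [ 0.37111914 -0.22021083] yaw 10.23811071376029 dist 0.1404827637760322
```

```bash
cat >> h.py <<'E'
O=np.array([.6514,.0376]);A=np.arctan2(-7.7,123.8)
def shelf(x,y,z): return [O[0]+x*np.cos(A)-y*np.sin(A),O[1]+x*np.sin(A)+y*np.cos(A),z]
E
python3 - <<'E'
from h import *
from station import env
g=[.371,-.2203];q=down(np.radians(10.1)+np.pi/2)
env.grip(.055,60)
env.reach([*g,.10],q);env.movel([*g,.032],speed=.12,f_stop=15)
env.grip(0,110);s=env.get_state();print(s["grip_width"],s["finger_force"],s["position"],s["time_s"])
env.movel([*g,.10],speed=.15)
qs=down(A+np.pi/2)
env.reach(shelf(-.225,-.002,.10),qs);env.movel(shelf(-.225,-.002,.037),speed=.12,f_stop=20)
s=env.get_state();print(s["grip_width"],s["wrist_force"],s["position"],s["joint_pos"].round(2),s["time_s"])
c=wristcap(env,"w2");c=env.capture("scene");cv2.imwrite("pics/s2.png",c["color"][...,::-1])
E
```

```text
0.02258559178710487 107.74289846420288 [ 0.37151606 -0.22062833  0.03300705] 4.6833
0.022260928991625288 [ 0.80041517  0.1080831  -0.37854072] [0.42702415 0.04919374 0.03741363] [ 0.11  0.24 -0.59  0.74 -0.    0.18] 7.025
```

View pics/w2.png

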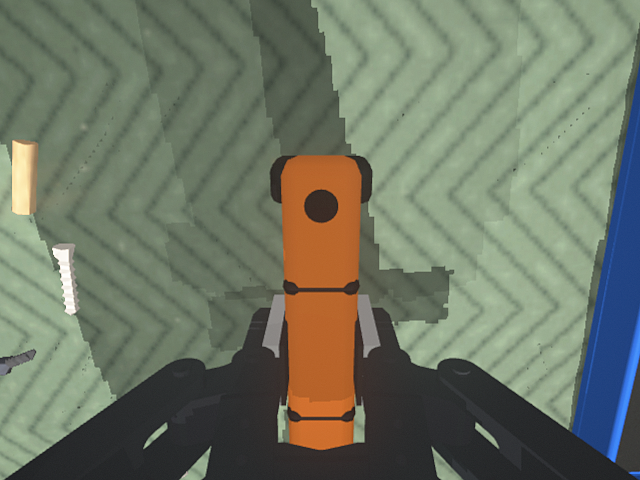

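Handle is gripped centrally (px 321, 155–450). Now I'll check the scoop's attitude in the scene view.

```bash
python3 - <<'E'
import cv2
im=cv2.imread('pics/s2.png')[150:330,230:430];cv2.imwrite('pics/s2c.png',cv2.resize(im,(660,594),interpolation=cv2.INTER_CUBIC))
from station import env
print(env.get_state()["wrist_force"],env.get_state()["moment"])
E
```

```text
[-0.22919728 -0.01224293 -1.05534956] [0.04720094 0.0239599  0.00140071]
```

View pics/s2c.png

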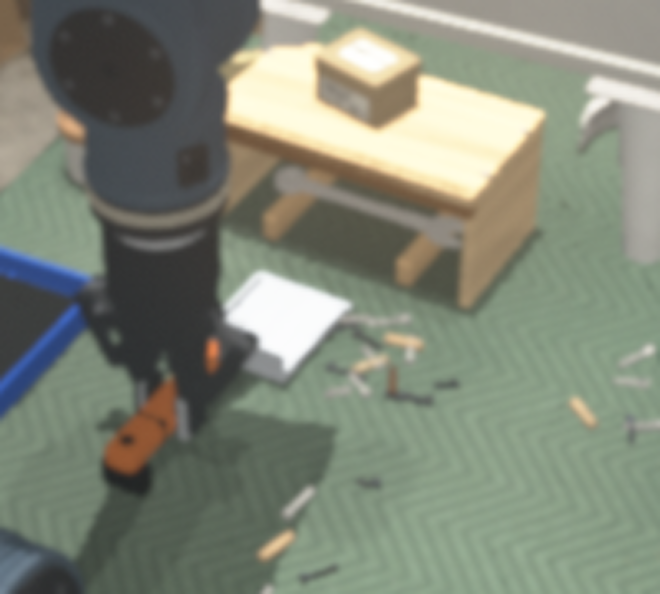

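The spanner lies across the bearers (ring 292,180; open end 445,230), the scoop is level, and it lines up with the bearers' gap. Inserting now.

```bash
python3 - <<'E'
from h import *
from station import env
print("stop",env.movel(shelf(-.088,-.002,.037),speed=.12,f_stop=12));s=env.get_state();print(s["position"],s["wrist_force"],s["time_s"])
print(shelf(-.088,-.002,.037))
E
python3 - <<'E'
import sys;sys.path.insert(0,'.')
from station import env;import cv2
c=env.capture("scene")["color"][150:290,260:430,::-1];cv2.imwrite('pics/s3c.png',cv2.resize(c,(680,560),interpolation=cv2.INTER_CUBIC))
E
```

```text
stop False
[0.56289367 0.04109339 0.03694424] [ 0.19216003 -0.1463032  -0.92975658] 8.4167
[np.float64(0.5634455665092586), np.float64(0.04106664525481849), 0.037]
```

View pics/s3c.png

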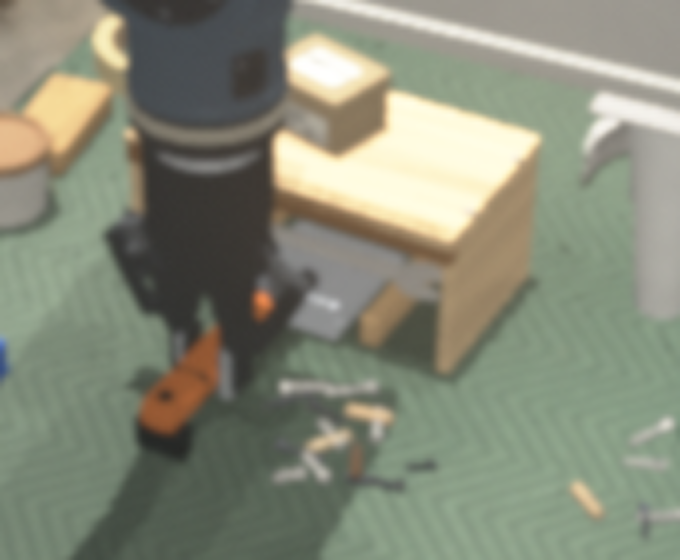

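```bash
python3 - <<'E'
from h import *
from station import env
f=lambda t:print(t,env.get_state()["wrist_force"].round(2),env.get_state()["moment"].round(2),env.get_state()["time_s"])
f("in");env.movel(shelf(-.088,-.002,.064),speed=.03);env.wait(.2);f("up")
env.movel(shelf(-.27,-.002,.066),speed=.08);f("out")
c=env.capture("scene");cv2.imwrite("pics/s4.png",c["color"][...,::-1])
c=c["color"][170:310,230:400,::-1];cv2.imwrite('pics/s4c.png',cv2.resize(c,(680,560),interpolation=cv2.INTER_CUBIC))
E
```

```text
in [-0.22  0.24 -1.64] [-0.01  0.02 -0.04] 8.4667
up [ 0.58  0.35 -2.44] [0.   0.25 0.03] 9.7167
out [ 0.06  0.34 -2.23] [ 0.03  0.2  -0.02] 12.1417
```

View pics/s4c.png

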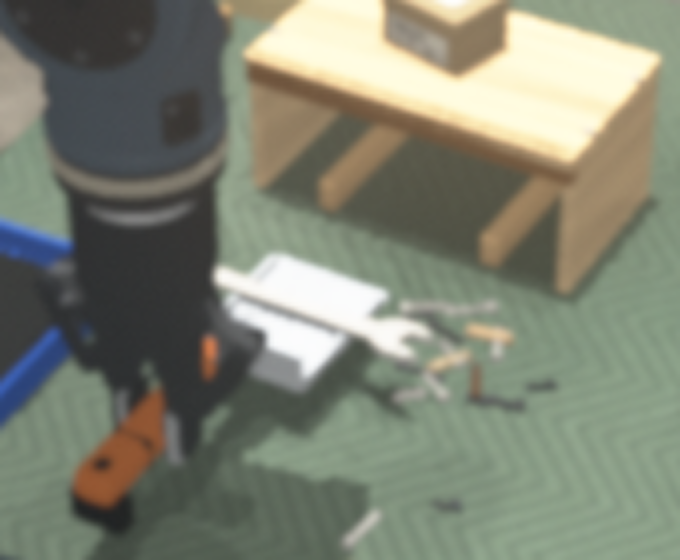

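The spanner is on the scoop across the rims and the shelf is empty. Next: set the scoop down, release, and look.

```bash
python3 - <<'E'
from h import *
from station import env
print(env.movel(shelf(-.27,-.002,.0325),speed=.03,f_stop=6));s=env.get_state();print(s["position"],s["wrist_force"])
env.wait(.2);env.grip(.045,60);env.wait(.2)
env.movel(shelf(-.27,-.002,.12),speed=.12);env.grip(.085)
env.movel(shelf(-.27,-.002,.24),speed=.2);print(env.get_state()["time_s"])
wristcap(env,"w5")
E
```

```text
True
[0.3816199  0.05236024 0.03300695] [-1.80874622 -0.28412223  9.1181787 ]
16.1
```

View pics/w5.png

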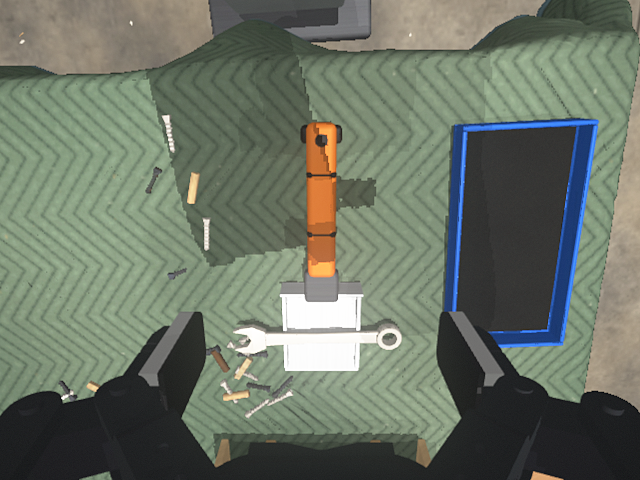

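The spanner lies squarely across the pan: open end (233,340), ring end (402,338), shank at row ≈338. I'll compute the grasp from the shank edges over the green cloth on either side of the pan.

```bash
python3 - <<'E'
from h import *
c=dict(np.load("pics/w5.npz"));im=c["color"]
m=cv2.inRange(cv2.cvtColor(im,cv2.COLOR_RGB2HSV),(0,0,140),(179,45,255))
pts=[]
for a,b in((271,281),(364,372)):
    for x in range(a,b):
        r=np.nonzero(m[325:352,x])[0]+325; pts.append((x,r.mean(),len(r)))
pts=np.array(pts);print(pts[:, 1:].round(1).tolist())
k=np.polyfit(pts[:,0],pts[:,1],1);row=m[330:348].any(0);
xs=[233,402];P=onz(c,[[x,np.polyval(k,x)] for x in xs],.017);print(P,np.linalg.norm(P[1]-P[0]),np.degrees(np.arctan2(*(P[1]-P[0])[1::-1])))
M=P.mean(0);print("mid",M)
t=blob(im,(105,150,60),(130,255,255),(440,100,610,360));r,box=rect(onz(c,t,.024));print(r)
E
```

```text
[[340.2, 20.0], [340.2, 20.0], [340.4, 21.0], [340.4, 21.0], [340.0, 20.0], [340.4, 21.0], [341.2, 20.0], [341.2, 20.0], [342.0, 19.0], [342.0, 19.0], [341.0, 21.0], [340.8, 20.0], [340.3, 22.0], [341.0, 21.0], [341.0, 21.0], [341.0, 21.0], [341.0, 21.0], [341.0, 21.0]]
[[ 0.51747553 -0.04165516  0.017     ]
 [ 0.52789334  0.12186993  0.017     ]] 0.16385660039524283 86.3547440756207
mid [0.52268444 0.04010738 0.017     ]
((431.59661865234375, 217.44859313964844), (114.39127349853516, 209.09352111816406), 89.22128295898438)
```

```bash
python3 - <<'E'
from h import *
from station import env
m=[.5225,.0405];q=down(np.radians(-3.6))
env.grip(.045,70)
env.reach([*m,.12],q);env.movel([*m,.06],speed=.12);print(env.movel([*m,.030],speed=.05,f_stop=8))
env.grip(0,70);s=env.get_state();print(s["grip_width"],s["finger_force"],s["position"],s["time_s"],s["wrist_force"])
env.movel([*m,.045],speed=.04);env.movel([*m,.13],speed=.12);s=env.get_state();print(s["grip_width"],s["wrist_force"],s["moment"])
c=env.capture("scene")["color"][150:310,200:400,::-1];cv2.imwrite('pics/s6c.png',cv2.resize(c,(700,560),interpolation=cv2.INTER_CUBIC))
E
```

```text
False
0.011397731320563145 68.38859796524048 [0.52270043 0.0405077  0.03048085] 19.7667 [-1.68526101 -0.17791451  6.80418931]
0.01073935582177099 [ 0.80116714  0.95163751 -0.98732768] [-0.01823301  0.09107785  0.00829426]
```

View pics/s6c.png

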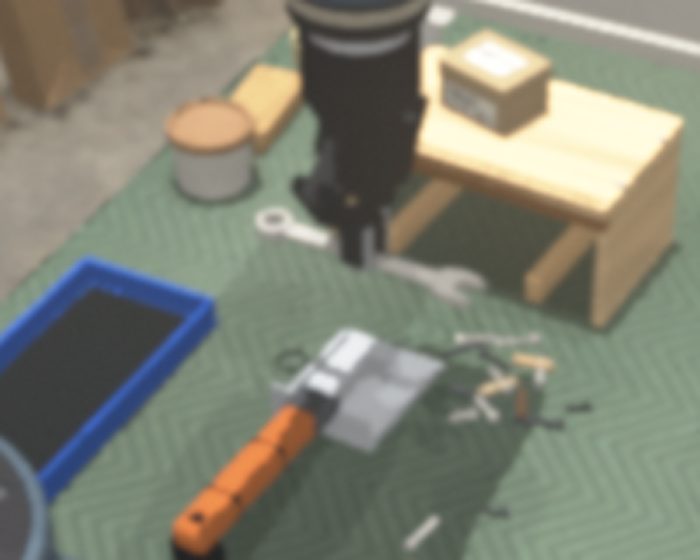

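The spanner is held level at its middle and the scoop is flat on the table. Now the tray.

```bash
python3 - <<'E'
from h import *
from station import env
t=[.431,.2185];q=down(np.radians(89.2))
env.reach([*t,.13],q);env.movel([*t,.05],speed=.12);env.wait(.2)
print(env.movel([*t,.0245],speed=.03,f_stop=5));s=env.get_state();print(s["position"],s["grip_width"],s["wrist_force"])
env.grip(.03);env.wait(.3);env.movel([*t,.09],speed=.1);env.reach([.40,.20,.30],q)
print(env.get_state()["time_s"])
c=env.capture("top")["color"][130:370,165:485,::-1];cv2.imwrite('pics/t7.png',cv2.resize(c,(800,600),interpolation=cv2.INTER_CUBIC))
E
```

```text
True
[0.43078398 0.21838989 0.02688898] 0.011408723229938385 [-1.22257419 -0.74615171  8.46605548]
26.325
```

```bash
python3 - <<'E'
from h import *
from station import env
env.reach([.40,-.16,.30],down(np.radians(89.2)));env.wait(.3)
a=env.capture("top")["color"];d=env.capture("scene")["color"]
a=a[130:370,165:485];d=d[140:370,160:480]
o=np.vstack([cv2.resize(a,(400,300),interpolation=cv2.INTER_CUBIC),cv2.resize(d,(400,290),interpolation=cv2.INTER_CUBIC)]);cv2.imwrite("pics/t8.png",o[...,::-1])
print(env.get_state()["time_s"])
E
```

```text
28.125
```

View pics/t8.png

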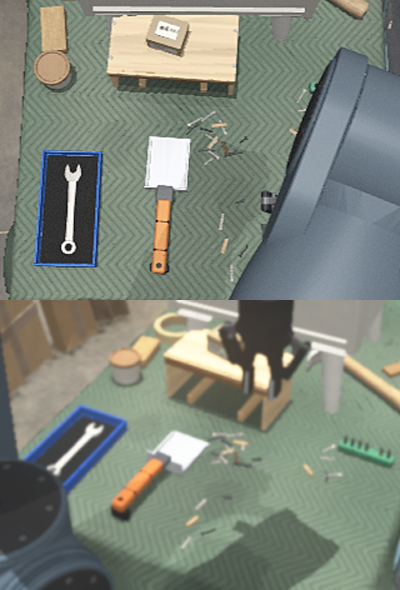

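The spanner lies flat in the tray (70,208 in the crop). The scoop is flat on the table clear of the shelf, the other things are in place, and the gripper is clear.

```bash
python3 -c "
from station import env
print(env.finish_job())"
```

```text
the job is handed in; nothing more can be done
None
```

The job is handed in at about 28 s on the robot's clock: in the last pictures the spanner lies flat in the blue tray, the scoop lies flat on the open table clear of the shelf, and the other things look to be where they were.

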